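Change over the suction of the sanding table

TASK

Switch the suction of the downdraft sanding table over to the cell on which the oak board lies: hook a fingertip behind the lip of that cell's slide gate and draw the gate all the way out to its stop, and only then push the empty cell's gate fully home, so that the fan never pulls against two shut gates. Work with the outside of the fingers only: do not pinch the gates' lips, and leave the board, the cork block, the sanding stick and the offcut where they lie.

Things in the scene. Friction and masses are not known exactly. Their poses are not given: they have to be found in the camera images.
- work_cell: The downdraft sanding cell that carries the oak board: fixed plywood box, 140 mm (x) x 200 mm (y) x 70 mm tall, with a slotted aluminium top; the oak board lies on its top. Origin: centre of its underside, on the bench. Its front face, with the slot of its gate, is at local x = -70 mm; x points to the back, away from the robot, z up. The cells stand side by side, 204 mm between centres; which is on the left varies.
- idle_cell: The other downdraft sanding cell: fixed plywood box, 140 mm (x) x 200 mm (y) x 70 mm tall, with a slotted aluminium top; nothing lies on its top. Origin: centre of its underside, on the bench. Its front face, with the slot of its gate, is at local x = -70 mm; x points to the back, away from the robot, z up. The cells stand side by side, 204 mm between centres; which is on the left varies.
- work_gate (a joint): travel of the slide gate of the cell on which the oak board lies, m: 0 = shut (home), 0.090 = fully drawn out to its stop (towards the robot's side). Slides stiffly (2.5 N plus drag of 8 N per m/s), stays where it is left; rigid stops at both ends. Shut, or within 8 mm of it, at the start.
- idle_gate (a joint): travel of the slide gate of the empty cell, m: 0 = shut (home), 0.090 = fully drawn out to its stop (towards the robot's side). Slides stiffly (2.5 N plus drag of 8 N per m/s), stays where it is left; rigid stops at both ends. Drawn out by 68 to 90 mm at the start.
- work_lip (a point): steel lip (sizes in mm: 84 wide, 6 thick, 33 tall) at the front end of the slide gate of the cell on which the oak board lies. This point: middle of its BACK face (the face to hook, towards the cell), 56 above the bench; x points to the cell (drawn out along -x), y along the lip. Top 73 above the bench. Behind it the flat gate plate (150 wide, top 43 above the bench) runs into the cell's front; gap from lip to cell front 45 mm when shut.
- idle_lip (a point): steel lip (sizes in mm: 84 wide, 6 thick, 33 tall) at the front end of the slide gate of the empty cell. This point: middle of its BACK face (the face to hook, towards the cell), 56 above the bench; x points to the cell (drawn out along -x), y along the lip. Top 73 above the bench. Behind it the flat gate plate (150 wide, top 43 above the bench) runs into the cell's front; gap from lip to cell front 45 mm when shut.
- work_facing (a point): dark hardwood facing, 84 wide x 14 thick x 40 mm tall, on the front of the lip of the gate of the cell on which the oak board lies. This point: middle of its front face (the face to push, away from the cell), 57 mm above the bench, 20 mm in front of the lip's back face; axes as the lip's. Its top is 77 mm above the bench.
- idle_facing (a point): dark hardwood facing, 84 wide x 14 thick x 40 mm tall, on the front of the lip of the gate of the empty cell. This point: middle of its front face (the face to push, away from the cell), 57 mm above the bench, 20 mm in front of the lip's back face; axes as the lip's. Its top is 77 mm above the bench.
- board_mid (a point): centre of the loose oak board, 85 x 185 x 22 mm, that lies flat on the top of its cell (its top is 92 mm above the bench); leave it there.
- cork_mid (a point): centre of a loose cork sanding block, 40 x 64 x 27 mm, on the bench to the left of the gates; leave it there.
- stick_mid (a point): centre of a loose flat sanding stick, 17 x 97 x 6 mm, on the bench to the right of the gates; leave it there.
- offcut_mid (a point): centre of a loose wooden offcut, 24 x 30 x 22 mm, on the bench between the two gates; leave it there.

How it is judged (in metres and radians):
On the way, in this order (a step that is already met when the one before it is completed fails the run):
1. the gate under the oak board is drawn out to its stop while the other is still open (value of joint work_gate above 0.084 m and value of joint idle_gate above 0.05 m), for 0.2 s.
2. the empty cell's gate is pushed fully home (value of joint idle_gate below 0.004 m), for 0.2 s.
At the end, for the whole second after the job is handed in: the gate of the cell with the oak board is drawn out to its stop (at least 84 of 90 mm), the empty cell's gate is home (within 4 mm), both at rest, and the board, cork block, sanding stick and offcut lie within 12 mm of where they were (value of joint work_gate above 0.084 m and value of joint idle_gate below 0.004 m and velocity of joint work_gate between -0.01 and 0.01 m/s and velocity of joint idle_gate between -0.01 and 0.01 m/s and distance of each of board_mid, cork_mid, stick_mid, offcut_mid from where it was at the start of the episode below 0.012 m); the robot touches nothing.
It fails at once if both gates shut at once (both less than 35 mm open) (value of joint each of work_gate, idle_gate below 0.035 m).
It fails at once if the board, cork block, sanding stick or offcut is lifted, carried or pushed more than 12 mm off its place (distance of any of board_mid, cork_mid, stick_mid, offcut_mid from where it was at the start of the episode above 0.012 m).
It fails at once if a gate's lip is pinched (the fingers press on its hardwood facing, c2, and its steel back, c1, at once) ((contact force between the fingers and work_gate_c2 above 1.5 N and contact force between the fingers and work_gate_c1 above 1.5 N) or (contact force between the fingers and idle_gate_c2 above 1.5 N and contact force between the fingers and idle_gate_c1 above 1.5 N)).
It also fails if it takes over 43 s, if anything falls off the work surface, if the arm or the gripper's body presses on something with over 40 N, if the wrist force passes 120 N, or if a joint passes its speed limit or range.

ROBOT

A 6-joint arm with a two-finger parallel gripper is mounted at the origin on a cart in front of the work surface, level with it; the furniture and walls round the work are solid. World frame = base frame: x ahead of the robot, y to its left, z up, the work surface at z = 0. Lengths are in mm, angles in rad, forces in N, time in s.
With the tool pointing down it reaches from about 350 to 950 mm from the base axis. Payload 17.4 kg.
Tool frame: the origin (TCP) lies on the centre line of the jaws, within the pads' length; the fingertips stand 11 mm ahead of it and the grasp point (between the pads) lies 8 mm behind it; z points along the fingers, y is the line along which they close (so a half turn about z gives the same grasp; the last joint's range is limited). The gripper opens to 93 mm and grips with 3 to 60 N. Pads are 15 mm wide; open, the fingers measure 128 mm over their backs; the gripper's body (75 mm by 188 mm) begins 65 mm behind the grasp point.
Start: joints at [1.264, 0.116, 1.442, -0, 1.584, -0.038], TCP at [179.271, 650.764, 229.646] pointing down, gripper open.
Joint ranges: [-2.83, 2.83], [-0.83, 2.19], [0.07, 2.5], [-1.14, 4.28], [0.01, 3], [-2.97, 2.97]. Speed limits (rad/s): [1.89, 1.89, 2.22, 3.14, 3.14, 3.14].

INTERFACE

Orientations are given as a unit quaternion [x, y, z, w].
In Python, from rig import telemetry, camera, camera_info, workorder gives the robot as it stands.
- The arm moves only by the tool step_arm, never from a script. Its argument "series" is one flat list of numbers, 7 for each row, row after row: the closure, from 0 (fully open) to 1 (shut), then the shift along the tool's x, y, z in mm, then the turn, a rotation vector about the tool's x, y, z in rad. A call has 1 to 5 rows; each row is the pose to reach, as a shift and turn from the pose commanded when the call began, along the tool's axes at that moment; what a row does not reach only later rows make up. A row lasts 1/8 s, in which the tool goes at most 62.5 mm and 10.7 degrees, less where a joint would pass 70% of its speed; a pose out of reach is approached as far as the arm can. A call with a gripper value outside its range is refused whole. The fingers move at their own pace and stop on an object; "squeeze" is the grip in N (left out, the last holds). Time passes only in rows, so rows that repeat a pose let the fingers close. It gives the time, the measured TCP pose, the force, the opening and the grip force at its end, in the units of the state.
- telemetry.read_state(): the state, without advancing time (a new reading comes with each control period).
- camera(name): name is "scene" or "side" or "wrist"; returns (picture, depth): 400x640x3 uint8, red, green, blue; 400x640 float32, mm along the optical axis (not along the pixel's ray), 0 where there is no reading.
- camera_info(name): a dict with "vertical_fov" (degrees; the focal length in pixels is half the picture's height over the tangent of half this angle, whatever the lens; pixels are square), "cx", "cy" (the principal point, pixels), "R" (3x3) and "t" (3): a world point X has camera coordinates R X + t; the wrist camera has in their place "T_tool_cam" (4x4, takes a point from camera to tool coordinates, whose origin is the TCP and whose axes are the flange's). Camera axes: x right, y down, z forward; pixel columns grow to the right and rows downward; lengths in mm; the calibration is good to about 2 mm. A picture is of the moment at which its call begins: read the wrist's pose just before it. camera_info takes no time and is no camera call.
- workorder.finish_job(): hands the job in; it is judged then, once.
The state is a dict: "time": time; "q": joint angles; "joint_velocities": joint speeds; "joint_efforts": joint torques, N m; "eef_pos": TCP position; "tcp_rot": TCP orientation; "wrist_force": force on the tool from outside, world axes, zero at the start; "moment": the same for the moment, N m; "grip_width": finger opening in mm; "gripper_force": force on a finger pad.
Only numpy, scipy, OpenCV 4.12 (cv2) and the standard library are available. Lean on these libraries where they do the work, as an engineer would, in place of code of your own. Each camera call takes 0.05 s, during which the arm holds its last target. There are 200 camera calls.

## Working session

There is one attempt and no reset: what is moved stays moved. The work goes in short steps, Python scripts to look and compute and a tool call to move; the robot and the scene stay as the last step left them, time stands still between calls to the robot, and variables do not carry over. Pictures are saved under pics/ and viewed, at most 10 in all, crops included, and the job is handed in when it is done.

Besides the shell and the picture viewer there is one more tool, called after "Call:" as name(argument=value, ...) on one line, values as JSON. step_arm: Moves the arm, as the interface text tells. Its arguments: {"type":"object","properties":{"series":{"type":"array","items":{"type":"number"}},"squeeze":{"type":"number"}},"required":["series"]}

```bash
mkdir -p pics
cat > h.py <<'E'
import numpy as np, cv2
from rig import telemetry, camera, camera_info, workorder
from scipy.spatial.transform import Rotation as Ro
def cloud(name):
    s=telemetry.read_state(); im,d=camera(name); c=camera_info(name)
    f=200/np.tan(np.radians(c["vertical_fov"])/2)
    v,u=np.mgrid[:400,:640]
    P=np.stack([(u-c["cx"])/f*d,(v-c["cy"])/f*d,d],-1)
    if "R" in c: W=(P-np.array(c["t"]))@np.array(c["R"])
    else:
        T=np.array(c["T_tool_cam"]); P=P@T[:3,:3].T+T[:3,3]
        W=P@Ro.from_quat(s["tcp_rot"]).as_matrix().T+np.array(s["eef_pos"])
    W[d==0]=np.nan
    return im,W
E
python3 - <<'E'
from h import *
s=telemetry.read_state(); print(s)
ims=[]
for n in("scene","side"):
    im,W=cloud(n); np.savez("pics/"+n,im=im,W=W); ims.append(im)
    cv2.imwrite(f"pics/{n}.png",im[...,::-1])
    print(n,camera_info(n))
E
```

```text
{'time': 0.0, 'q': array([ 1.26420038e+00,  1.16487224e-01,  1.44228859e+00, -1.16309146e-05,
        1.58400752e+00, -3.78154831e-02]), 'joint_velocities': array([ 1.09077498e-03,  2.30408682e-04, -1.18981921e-03, -2.15136712e-05,
        1.34796951e-04, -6.21260054e-04]), 'joint_efforts': array([ 1.86134414e-03, -7.21263528e+01, -6.22618890e+01,  7.81873357e-02,
        2.36467563e-02, -7.67808524e-05]), 'eef_pos': array([179.21078514, 650.56446279, 228.88985967]), 'tcp_rot': array([ 1.33986116e-01,  9.90983030e-01, -5.87532586e-04, -9.62863061e-05]), 'wrist_force': array([-0.20496718,  0.50540709,  0.22042274]), 'moment': array([-0.02020341, -0.02463403, -0.02529438]), 'gripper_force': 0.0, 'grip_width': 92.89555396090284}
scene {'vertical_fov': 56.24905013507323, 'cx': 313.3074068243497, 'cy': 198.3754397678912, 'R': array([[ 0.68541311, -0.72813751, -0.00496371],
       [-0.51786357, -0.48266245, -0.70629617],
       [ 0.51188494,  0.48667518, -0.70789906]]), 't': array([-392.27650425,  404.66415951,  690.07576651])}
side {'vertical_fov': 52.8306296865819, 'cx': 326.6693199836102, 'cy': 200.2829608764188, 'R': array([[ 0.87417612, -0.48538979, -0.01459006],
       [-0.21652386, -0.36270968, -0.90639897],
       [ 0.43466485,  0.79551143, -0.42217062]]), 't': array([-499.8600644 ,  236.0221015 ,  660.78877261])}
```

View pics/scene.png

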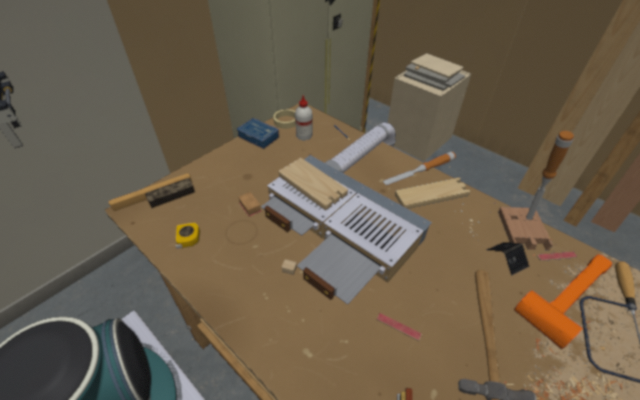

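View pics/side.png

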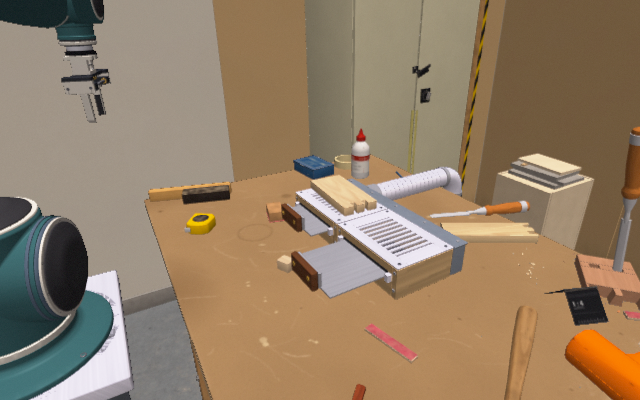

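Scene: the board is on the left/far cell, whose gate is shut with its facing at about (278,218). The empty cell's gate is drawn out, with its facing at about (320,283). The offcut is at (289,266), the cork at (250,204) and the stick at (400,326). The side view agrees: facings at (291,217) and (305,270).

Run:
```python
from h import *
for n,rois in(("scene",dict(work=(258,200,298,235),idle=(298,262,342,302))),("side",dict(work=(276,200,308,235),idle=(286,245,324,295)))):
    z=np.load(f"pics/{n}.npz"); im,W=z["im"],z["W"]
    hsv=cv2.cvtColor(im,cv2.COLOR_RGB2HSV)
    for k,(a,b,c,d) in rois.items():
        h=hsv[b:d,a:c].astype(int); w=W[b:d,a:c]
        m=(h[...,2]<125)&(h[...,1]>90)&(w[...,2]>30)&(w[...,2]<90)
        p=w[m]; t=p[(p[:,2]>73)&(p[:,2]<81)]
        (cx,cy),sz,an=cv2.minAreaRect(t[:,:2].astype(np.float32))
        print(n,k,len(p),"z",np.percentile(p[:,2],[2,98]).round(),"top",len(t),round(cx),round(cy),np.round(sz),round(an,1))
        f=p[(p[:,2]>45)&(p[:,2]<70)]; q=f[:,:2]-np.median(f[:,:2],0)
        u,s_,vt=np.linalg.svd(q,full_matrices=False); pr=q@vt[0]
        print("  front mean",np.median(f,0).round(),"dir",np.degrees(np.arctan2(vt[0][1],vt[0][0])).round(1),"len",np.ptp(pr).round())
    # cell tops z~70
    m=(W[...,2]>66)&(W[...,2]<74)&(W[...,0]>300)&(hsv[...,1]<50)
    r=cv2.minAreaRect(W[m][:,:2].astype(np.float32)); print(n,"tops",r)
    # loose things
    for k,(a,b,c,d) in (dict(off=(278,258,302,275),cork=(236,190,264,216),stick=(370,310,426,342)) if n=="scene" else dict(off=(274,252,294,274),cork=(262,198,284,224),stick=(360,320,420,364))).items():
        w=W[b:d,a:c].reshape(-1,3); lo=3 if k=="stick" else 12
        w=w[(w[:,2]>lo)&(w[:,2]<32)]
        print(n,k,len(w),np.round(np.percentile(w,[3,50,97],axis=0)).tolist())
```

```text
scene work 305 z [41. 79.] top 102 523 80 [ 9. 79.] 2.6
  front mean [519.  79.  57.] dir -93.3 len 83.0
scene idle 407 z [42. 79.] top 172 455 -125 [11. 82.] 1.7
  front mean [ 451. -129.   58.] dir -87.1 len 82.0
scene tops ((727.8203125, 494.15899658203125), (1395.942626953125, 1417.603515625), 57.180809020996094)
scene off 138 [[449.0, -37.0, 13.0], [462.0, -23.0, 22.0], [478.0, -8.0, 25.0]]
scene cork 286 [[512.0, 180.0, 13.0], [531.0, 206.0, 27.0], [553.0, 241.0, 30.0]]
scene stick 374 [[504.0, -344.0, 3.0], [522.0, -301.0, 6.0], [538.0, -256.0, 8.0]]
side work 375 z [43. 79.] top 114 524 82 [14. 82.] 1.6
  front mean [519.  74.  57.] dir -123.6 len 154.0
side idle 560 z [43. 79.] top 213 455 -124 [12. 82.] 2.0
  front mean [ 450. -138.   57.] dir -84.1 len 82.0
side tops ((704.9661865234375, 387.07525634765625), (612.5624389648438, 1610.0533447265625), 7.12251091003418)
side off 142 [[447.0, -37.0, 13.0], [459.0, -23.0, 22.0], [471.0, -7.0, 24.0]]
side cork 221 [[510.0, 181.0, 14.0], [529.0, 201.0, 28.0], [551.0, 241.0, 30.0]]
side stick 573 [[505.0, -345.0, 3.0], [522.0, -304.0, 7.0], [538.0, -256.0, 8.0]]
```

Call:
step_arm(series=[1, -45, -39, 0, 0, 0, -0.06, 1, -90, -79, 0, 0, 0, -0.12, 1, -135, -118, 0, 0, 0, -0.18, 1, -180, -157, 0, 0, 0, -0.24, 1, -225, -196, 0, 0, 0, -0.304], squeeze=10)

```text
time: 0.72
eef_pos: [344.7, 400.3, 229.4]
tcp_rot: [-0.019, 1.0, -0.0, -0.0]
wrist_force: [0.1, 0.6, 0.6]
grip_width: 47.4
gripper_force: 0.0
```

```bash
cat > to.py <<'E'
import sys
from h import *
x,y,z,yaw=map(float,sys.argv[1:]); s=telemetry.read_state()
R=Ro.from_quat(s["tcp_rot"]).as_matrix()
a=np.radians(yaw); Rt=np.array([[-np.cos(a),-np.sin(a),0],[-np.sin(a),np.cos(a),0],[0,0,-1]]).T.T
print(Rt.T.tolist() if 0 else "", "t",s["time"],"pos",s["eef_pos"].round(1),"grip",s["grip_width"],"F",s["wrist_force"].round(1))
Rt=np.column_stack([[-np.cos(a),-np.sin(a),0],[-np.sin(a),np.cos(a),0],[0,0,-1]])
print("shift",(R.T@(np.array([x,y,z])-s["eef_pos"])).round(1),"turn",Ro.from_matrix(R.T@Rt).as_rotvec().round(4),"q",s["q"].round(2))
E
python3 to.py 556 81 229 1.8
```

```text
t 0.725 pos [344.7 400.3 229.4] grip 47.401390533507836 F [0.1 0.6 0.6]
shift [-199.1 -327.     0.5] turn [-0.0001 -0.      0.0061] q [ 0.81 -0.21  1.75 -0.    1.59 -0.8 ]
```

Call:
step_arm(series=[1, -31, -51, 0, 0, 0, 0, 1, -62, -102, 0, 0, 0, 0, 1, -93, -153, 0, 0, 0, 0, 1, -124, -204, 0, 0, 0, 0, 1, -155, -255, 0, 0, 0, 0])

```text
time: 1.35
eef_pos: [508.7, 150.8, 229.6]
tcp_rot: [-0.018, 1.0, 0.0, 0.0]
wrist_force: [1.1, 0.1, -0.5]
grip_width: 0.9
gripper_force: 0.0
```

Call:
step_arm(series=[1, -20, -35, 0, 0, 0, 0, 1, -30, -50, 0, 0, 0, 0, 1, -30, -50, 0, 0, 0, 0, 1, -30, -50, 0, 0, 0, 0])

```text
time: 1.85
eef_pos: [539.3, 104.8, 229.6]
tcp_rot: [-0.018, 1.0, 0.0, -0.0]
wrist_force: [0.4, 0.9, 0.6]
grip_width: 0.4
gripper_force: 0.0
```

```bash
python3 to.py 556 81 229 1.8
python3 - <<'E'
from h import *
im,W=cloud("wrist"); np.savez("pics/w1",im=im,W=W); cv2.imwrite("pics/w1.png",im[...,::-1])
E
```

```text
t 1.85 pos [539.3 104.8 229.6] grip 0.42064346258529833 F [0.4 0.9 0.6]
shift [-15.8 -24.4   0.6] turn [ 0.0003 -0.0002  0.0047] q [ 0.15 -0.16  1.71  0.    1.59 -1.46]
```

View pics/w1.png

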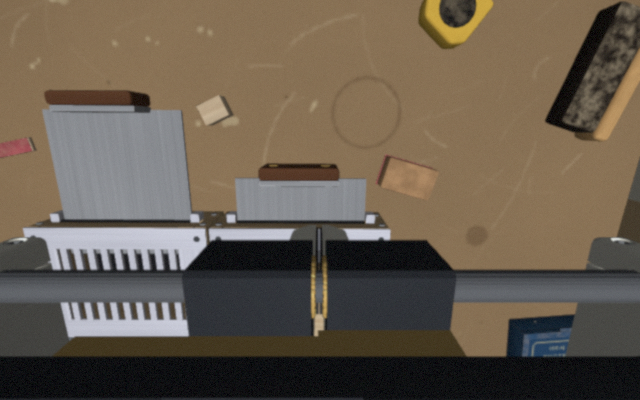

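Wrist view: the work facing is at (299,173), with the gate plate behind it (rows 180–218) and the cell front at row ~220. The idle facing is at (97,98).

Run:
```python
from h import *
z=np.load("pics/w1.npz"); im,W=z["im"],z["W"]
h=cv2.cvtColor(im,cv2.COLOR_RGB2HSV).astype(int)
for k,(a,b,c,d) in dict(work=(250,155,350,190),idle=(35,80,160,115)).items():
    w=W[b:d,a:c]; m=(w[...,2]>72)&(w[...,2]<82)
    r=cv2.minAreaRect(w[m][:,:2].astype(np.float32)); print(k,np.round(r[0],1),np.round(r[1],1),round(r[2],1))
for u in (245,270,300,330,355):
    print(u,[tuple(W[v,u].round().astype(int)[[0,2]]) for v in range(164,226,3)])
for a,b,c,d,n in((190,90,235,130,"off"),(372,150,445,205,"cork")):
    w=W[b:d,a:c].reshape(-1,3); w=w[(w[:,2]>14)&(w[:,2]<32)]; print(n,np.percentile(w,[3,97],axis=0).round().tolist())
```

```text
work [527.8  82.8] [19.5 83.3] 2.1
idle [ 460.5 -122.6] [19.7 84.5] 2.2
245 [(np.int64(528), np.int64(1)), (np.int64(532), np.int64(0)), (np.int64(536), np.int64(0)), (np.int64(539), np.int64(0)), (np.int64(543), np.int64(1)), (np.int64(539), np.int64(44)), (np.int64(542), np.int64(43)), (np.int64(546), np.int64(44)), (np.int64(549), np.int64(44)), (np.int64(553), np.int64(45)), (np.int64(556), np.int64(44)), (np.int64(560), np.int64(43)), (np.int64(563), np.int64(45)), (np.int64(567), np.int64(43)), (np.int64(571), np.int64(44)), (np.int64(575), np.int64(43)), (np.int64(578), np.int64(43)), (np.int64(582), np.int64(44)), (np.int64(586), np.int64(44)), (np.int64(586), np.int64(52)), (np.int64(588), np.int64(57))]
270 [(np.int64(518), np.int64(60)), (np.int64(519), np.int64(75)), (np.int64(522), np.int64(78)), (np.int64(525), np.int64(77)), (np.int64(528), np.int64(78)), (np.int64(531), np.int64(77)), (np.int64(535), np.int64(73)), (np.int64(539), np.int64(72)), (np.int64(548), np.int64(44)), (np.int64(552), np.int64(43)), (np.int64(555), np.int64(44)), (np.int64(559), np.int64(43)), 
[... 1639 characters left out ...]
), np.int64(2)), (np.int64(530), np.int64(0)), (np.int64(534), np.int64(2)), (np.int64(538), np.int64(0)), (np.int64(534), np.int64(43)), (np.int64(538), np.int64(43)), (np.int64(541), np.int64(43)), (np.int64(545), np.int64(44)), (np.int64(548), np.int64(43)), (np.int64(552), np.int64(43)), (np.int64(555), np.int64(44)), (np.int64(559), np.int64(44)), (np.int64(562), np.int64(43)), (np.int64(566), np.int64(44)), (np.int64(570), np.int64(44)), (np.int64(573), np.int64(44)), (np.int64(577), np.int64(44)), (np.int64(580), np.int64(45)), (np.int64(582), np.int64(50)), (np.int64(584), np.int64(55))]
off [[449.0, -35.0, 17.0], [477.0, -5.0, 24.0]]
cork [[513.0, 182.0, 20.0], [554.0, 241.0, 29.0]]
```

Call:
step_arm(series=[1, -20, -22, 0, 0, 0, 0, 1, -20, -22, 40, 0, 0, 0, 1, -20, -22, 80, 0, 0, 0, 1, -20, -22, 100, 0, 0, 0, 1, -20, -22, 110, 0, 0, 0])

```text
time: 2.52
eef_pos: [560.3, 83.1, 119.3]
tcp_rot: [-0.018, 1.0, -0.0, -0.0]
wrist_force: [0.9, 0.1, 1.0]
grip_width: 0.4
gripper_force: 0.0
```

```bash
python3 to.py 560 83 60 2.1
```

```text
t 2.525 pos [560.3  83.1 119.3] grip 0.3751679407203707 F [0.9 0.1 1. ]
shift [ 0.3 -0.1 59.3] turn [-0.     -0.0003 -0.0006] q [ 0.1  -0.07  1.81  0.    1.4  -1.5 ]
```

Call:
step_arm(series=[1, 0, 0, 20, 0, 0, 0, 1, 0, 0, 40, 0, 0, 0, 1, 0, 0, 55, 0, 0, 0, 1, 0, 0, 59, 0, 0, 0, 1, 0, 0, 59, 0, 0, 0])

```text
time: 3.15
eef_pos: [560.6, 82.4, 60.7]
tcp_rot: [-0.018, 1.0, -0.0, -0.0]
wrist_force: [0.2, 0.3, 0.4]
grip_width: 0.1
gripper_force: 0.0
```

Call:
step_arm(series=[1, 4, 0, 0, 0, 0, 0, 1, 8, 0, 0, 0, 0, 0, 1, 12, 0, 0, 0, 0, 0, 1, 16, 0, 0, 0, 0, 0, 1, 20, 0, 0, 0, 0, 0])

```text
time: 3.78
eef_pos: [540.5, 81.8, 60.9]
tcp_rot: [-0.018, 1.0, 0.0, 0.0]
wrist_force: [2.9, 1.3, 0.6]
grip_width: 0.3
gripper_force: 1.4
```

Call:
step_arm(series=[1, 8, 0, 0, 0, 0, 0, 1, 16, 0, 0, 0, 0, 0, 1, 24, 0, 0, 0, 0, 0, 1, 32, 0, 0, 0, 0, 0, 1, 40, 0, 0, 0, 0, 0])

```text
time: 4.4
eef_pos: [500.0, 80.4, 60.7]
tcp_rot: [-0.018, 1.0, 0.0, 0.0]
wrist_force: [2.7, 0.5, 1.7]
grip_width: 0.2
gripper_force: 1.5
```

Call:
step_arm(series=[1, 8, 0, 0, 0, 0, 0, 1, 16, 0, 0, 0, 0, 0, 1, 24, 0, 0, 0, 0, 0, 1, 30, 0, 0, 0, 0, 0, 1, 34, 0, 0, 0, 0, 0])

```text
time: 5.03
eef_pos: [466.2, 79.2, 60.6]
tcp_rot: [-0.018, 1.0, 0.0, -0.0]
wrist_force: [2.9, 2.9, 0.8]
grip_width: 0.6
gripper_force: 1.4
```

```bash
python3 to.py 460 80 60 2.1
```

```text
t 5.025 pos [466.2  79.2  60.6] grip 0.609774279692234 F [2.9 2.9 0.8]
shift [6.1 1.1 0.6] turn [ 0.     -0.0001 -0.0014] q [ 0.11 -0.24  2.06  0.    1.32 -1.49]
```

Now creep to the stop, watching for the force to rise.

Call:
step_arm(series=[1, 2, 0, 0, 0, 0, 0, 1, 4, 0, 0, 0, 0, 0, 1, 6, 0, 0, 0, 0, 0, 1, 7, 0, 0, 0, 0, 0])

```text
time: 5.52
eef_pos: [461.1, 79.0, 60.7]
tcp_rot: [-0.018, 1.0, 0.0, 0.002]
wrist_force: [26.9, 3.5, -15.6]
grip_width: 0.6
gripper_force: 13.2
```

Call:
step_arm(series=[1, 1, 0, 0, 0, 0, 0, 1, 2, 0, 0, 0, 0, 0, 1, 3, 0, 0, 0, 0, 0])

```text
time: 5.9
eef_pos: [460.9, 79.0, 60.9]
tcp_rot: [-0.017, 1.0, 0.0, 0.006]
wrist_force: [59.1, 6.4, -36.0]
grip_width: 0.4
gripper_force: 29.4
```

The force is well above friction, so the gate is at its stop. I'll back off and lift.

Call:
step_arm(series=[1, -8, 0, 0, 0, 0, 0, 1, -18, 0, 0, 0, 0, 0, 1, -18, 0, 0, 0, 0, 0, 1, -18, 0, -40, 0, 0, 0, 1, -18, 0, -90, 0, 0, 0])

```text
time: 6.52
eef_pos: [473.7, 79.3, 150.8]
tcp_rot: [-0.018, 1.0, -0.0, -0.001]
wrist_force: [1.0, 0.8, 1.4]
grip_width: 0.3
gripper_force: 0.0
```

```bash
python3 to.py 415 -120 150 2.1
python3 - <<'E'
from h import *
for n,rois in(("scene",dict(work=(235,200,298,260),idle=(298,262,342,302))),):
    im,W=cloud(n); cv2.imwrite("pics/s2.png",im[...,::-1])
    for k,ylim in(("work",(35,125)),("idle",(-170,-75))):
        h=cv2.cvtColor(im,cv2.COLOR_RGB2HSV).astype(int)
        m=(h[...,2]<125)&(h[...,1]>90)&(W[...,2]>73)&(W[...,2]<81)&(W[...,0]>400)&(W[...,0]<560)&(W[...,1]>ylim[0])&(W[...,1]<ylim[1])
        r=cv2.minAreaRect(W[m][:,:2].astype(np.float32)); print(k,m.sum(),np.round(r[0],1),np.round(r[1],1))
E
```

```text
t 6.525 pos [473.7  79.3 150.8] grip 0.342046318375475 F [1.  0.8 1.4]
shift [  65.6 -197.1    1. ] turn [-0.0003 -0.0028 -0.0015] q [ 0.11 -0.29  1.95 -0.    1.48 -1.49]
work 130 [436.6  77.8] [10.6 80.9]
idle 169 [ 455.4 -124.8] [10.7 80.6]
```

View pics/s2.png

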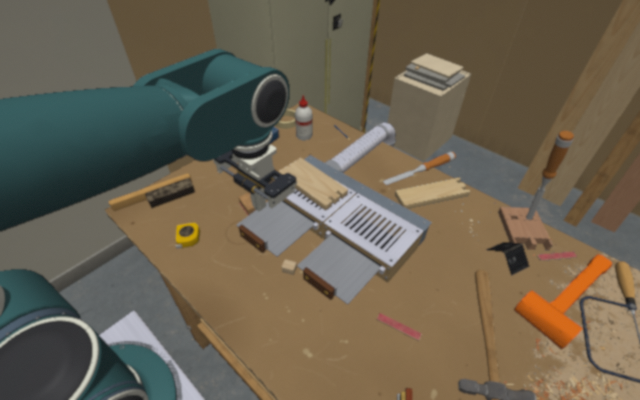

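The work facing is at (252,238), drawn fully out; it moved ~87 mm and the force showed the stop. The idle facing is at (319,283), unchanged, as is the offcut. Next, go in front of the idle gate.

Call:
step_arm(series=[1, 16, -49, 0, 0, 0, 0, 1, 32, -98, 0, 0, 0, 0, 1, 48, -147, 0, 0, 0, 0, 1, 65, -197, 0, 0, 0, 0, 1, 65, -200, 0, 0, 0, 0])

```text
time: 7.2
eef_pos: [415.5, -125.1, 150.5]
tcp_rot: [-0.016, 1.0, -0.0, -0.0]
wrist_force: [0.4, 1.1, 0.6]
grip_width: 0.6
gripper_force: 0.0
```

Call:
step_arm(series=[1, 0, 0, 30, 0, 0, 0, 1, 0, 0, 60, 0, 0, 0, 1, 0, 0, 85, 0, 0, 0, 1, 0, 0, 91, 0, 0, 0, 1, 0, 0, 91, 0, 0, 0])

```text
time: 7.82
eef_pos: [416.8, -122.3, 60.0]
tcp_rot: [-0.018, 1.0, 0.0, -0.0]
wrist_force: [0.7, -0.3, -0.1]
grip_width: 1.2
gripper_force: 0.0
```

```bash
python3 to.py 515 -120 60 2.1
```

```text
t 7.825 pos [ 416.8 -122.3   60. ] grip 1.1883423680825473 F [ 0.7 -0.3 -0.1]
shift [-98.2  -1.2  -0. ] turn [ 0.0001 -0.0002 -0.0009] q [-0.34 -0.34  2.14  0.    1.34 -1.95]
```

Call:
step_arm(series=[1, -10, 0, 0, 0, 0, 0, 1, -18, 0, 0, 0, 0, 0, 1, -24, 0, 0, 0, 0, 0, 1, -31, 0, 0, 0, 0, 0, 1, -39, 0, 0, 0, 0, 0])

```text
time: 8.45
eef_pos: [456.0, -121.4, 59.7]
tcp_rot: [-0.018, 1.0, -0.0, -0.0]
wrist_force: [-2.4, -1.5, 2.1]
grip_width: 0.5
gripper_force: 1.5
```

Call:
step_arm(series=[1, -8, 0, 0, 0, 0, 0, 1, -16, 0, 0, 0, 0, 0, 1, -24, 0, 0, 0, 0, 0, 1, -32, 0, 0, 0, 0, 0, 1, -40, 0, 0, 0, 0, 0])

```text
time: 9.07
eef_pos: [496.1, -120.0, 59.6]
tcp_rot: [-0.018, 1.0, -0.0, -0.0]
wrist_force: [-3.2, -2.5, 1.2]
grip_width: 0.2
gripper_force: 1.5
```

Call:
step_arm(series=[1, -6, 0, 0, 0, 0, 0, 1, -11, 0, 0, 0, 0, 0, 1, -14, 0, 0, 0, 0, 0, 1, -17, 0, 0, 0, 0, 0])

```text
time: 9.57
eef_pos: [512.6, -119.3, 59.6]
tcp_rot: [-0.018, 1.0, -0.0, -0.0]
wrist_force: [-2.9, -2.4, -0.4]
grip_width: 0.9
gripper_force: 1.3
```

Call:
step_arm(series=[1, -2, 0, 0, 0, 0, 0, 1, -4, 0, 0, 0, 0, 0, 1, -6, 0, 0, 0, 0, 0, 1, -8, 0, 0, 0, 0, 0])

```text
time: 10.07
eef_pos: [519.2, -119.1, 59.5]
tcp_rot: [-0.018, 1.0, 0.0, -0.002]
wrist_force: [-32.4, -2.4, 15.9]
grip_width: 0.6
gripper_force: 15.7
```

Home stop reached at the predicted 519–520 mm. I'll hold briefly, then retreat and lift.

Call:
step_arm(series=[1, -1, 0, 0, 0, 0, 0, 1, -1, 0, 0, 0, 0, 0, 1, 10, 0, 0, 0, 0, 0, 1, 25, 0, 0, 0, 0, 0, 1, 40, 0, 0, 0, 0, 0])

```text
time: 10.7
eef_pos: [479.8, -120.4, 59.7]
tcp_rot: [-0.018, 1.0, 0.0, 0.0]
wrist_force: [0.6, -1.0, -0.2]
grip_width: 0.6
gripper_force: 0.0
```

Call:
step_arm(series=[1, 10, 0, -40, 0, 0, 0, 1, 20, 0, -90, 0, 0, 0, 1, 30, 0, -140, 0, 0, 0, 1, 30, 0, -140, 0, 0, 0, 1, 30, 0, -140, 0, 0, 0])

```text
time: 11.32
eef_pos: [450.2, -121.5, 199.1]
tcp_rot: [-0.018, 1.0, 0.0, 0.0]
wrist_force: [0.3, 0.6, -0.1]
grip_width: 0.2
gripper_force: 0.0
```

Run:
```python
from h import *
s=telemetry.read_state(); print(s["time"],s["eef_pos"],s["wrist_force"])
im,W=cloud("wrist"); cv2.imwrite("pics/w3.png",im[...,::-1])
for k,yl in(("work",(30,130)),("idle",(-175,-70))):
    m=(W[...,2]>70)&(W[...,2]<82)&(W[...,0]>400)&(W[...,0]<560)&(W[...,1]>yl[0])&(W[...,1]<yl[1])
    if m.sum()>9: r=cv2.minAreaRect(W[m][:,:2].astype(np.float32)); print(k,m.sum(),r)
for n,(x0,x1,y0,y1) in dict(off=(440,490,-45,5),cork=(505,560,172,250)).items():
    m=(W[...,2]>14)&(W[...,2]<32)&(W[...,0]>x0)&(W[...,0]<x1)&(W[...,1]>y0)&(W[...,1]<y1)
    print(n,np.percentile(W[m],[3,97],axis=0).round().tolist() if m.any() else None)
```

```text
11.325 [ 450.16647879 -121.47682172  199.06463116] [ 0.25150767  0.6081178  -0.11648633]
work 1860 ((441.05413818359375, 79.37428283691406), (19.82685089111328, 85.22311401367188), 1.8060108423233032)
off [[449.0, -37.0, 16.0], [476.0, -7.0, 24.0]]
cork [[509.0, 180.0, 15.0], [539.0, 195.0, 29.0]]
```

View pics/w3.png

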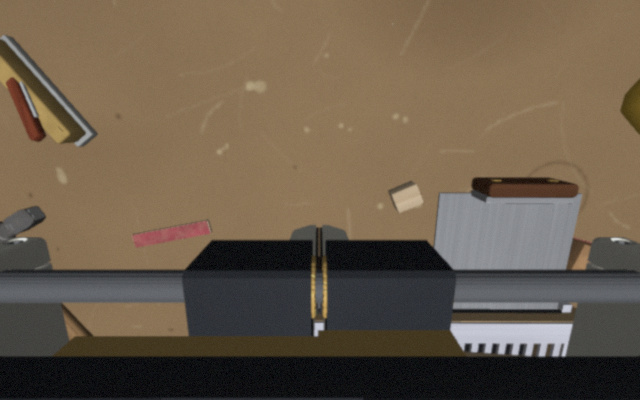

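The wrist view shows the work gate fully out at (525,187), with the offcut (405,196) and stick (172,233) in place. Both end stops were confirmed by force and position, so I'm handing in.

```bash
python3 -c "
from rig import workorder
print(workorder.finish_job())"
```

```text
the job is handed in; nothing more can be done
None
```

I drew the oak board's gate out to its stop, then pushed the empty cell's gate home, with force and position confirming both stops; the job is handed in at about 11 s, but no verdict came back.

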